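Clamp a culture dish on the orbital shaker with its eccentric cam

ROBOT

A 7-joint arm with a two-finger parallel gripper is mounted at the origin on a cart in front of the work surface, level with it; the furniture and walls round the work are solid. World frame = base frame: x ahead of the robot, y to its left, z up, the work surface at z = 0. Lengths are in m, angles in rad, forces in N, time in s.
With the tool pointing down it reaches from about 0.4 to 0.85 m from the base axis. Payload 6.9 kg.
Tool frame: the origin (TCP) lies midway between the tips of the shut fingers; the grasp point (between the pads) lies 19 mm behind it; z points along the fingers, y is the line along which they close (so a half turn about z gives the same grasp; the last joint's range is limited). The gripper opens to 85 mm and grips with 20 to 120 N. Pads are 22 mm wide; open, the fingers measure 114 mm over their backs; the gripper's body (76 mm by 85 mm) begins 54 mm behind the grasp point. The pads swing forward as they close: fully open they stand 13 mm farther back than shut.
Start: joints at [-1.002, 0.507, -0.238, 1.5, 0.126, 1.149, -0.155], TCP at [0.279, 0.559, 0.231] pointing down, gripper open.
Joint ranges: [-3.08, 3.08], [-0.24, 2.05], [-1.43, 1.35], [0, 2.5], [-1.52, 4.66], [0.17, 1.96], [-2.89, 2.89]. Speed limits (rad/s): [2.39, 2.39, 3.14, 3.14, 3.14, 3.14, 3.14].

INTERFACE

Orientations are given as a rotation vector (axis times angle).
In Python, from workcell import sensors, cams, ctrl gives the robot as it stands.
- The arm moves only by the shell command python3 -m jog 'ROWS' [OPENING] [FORCE]. ROWS is JSON, a list of rows, each a list of 6 numbers: the shift along the tool's x, y, z in cm, then the turn, a rotation vector about the tool's x, y, z in rad. A call has 1 to 20 rows; each row shifts and turns the commanded pose from where the row before left it, along the tool's axes as they then stand; what a row does not reach is not made up. A row lasts 1/10 s, in which the tool goes at most 50 mm and 8.59 degrees, less where a joint would pass 70% of its speed; a pose out of reach is approached as far as the arm can. A call with a gripper value outside its range is refused whole. OPENING is the finger opening in cm, from 0 to 8.54, set as the call begins (- or left out, the last holds). The fingers move at their own pace and stop on an object; FORCE is the grip in N (left out, the last holds). Time passes only in rows, so rows that do not move let the fingers close. It gives the time, the measured TCP pose, the force, the opening and the grip force at its end, in the units of the state.
- sensors.get_obs(): the state, without advancing time (a new reading comes with each control period).
- cams.grab_frame(name): name is "scene" or "top" or "wrist"; returns a dict with "img" (384x512x3 uint8, red, green, blue), "fx", "fy", "cx", "cy" (pixels), "extrinsics" (4x4, takes a point from camera to world coordinates). Camera axes: x right, y up, looking along -z (the intrinsics and any distortion apply to the point x, -y, -z); pixel columns grow to the right and rows downward; lengths in m; the calibration is good to about 2 mm. A picture is of the moment at which its call begins. There is no depth.
- ctrl.job_done(): hands the job in; it is judged then, once.
The state is a dict: "clock": time; "joint_pos": joint angles; "joint_velocities": joint speeds; "joint_torque": joint torques, N m; "tool_pos": TCP position; "orientation": TCP orientation; "ft_force": force on the tool from outside, world axes, zero at the start; "moment": the same for the moment, N m; "grip_width": opening from 0.0 (shut) to 1.0 (fully open); "gripper_force": force on a finger pad.
Only numpy, scipy, OpenCV 4.12 (cv2) and the standard library are available. Lean on these libraries where they do the work, as an engineer would, in place of code of your own. Each camera call takes 0.05 s, during which the arm holds its last target. There are 200 camera calls.

TASK

Mount the dish of pink gel on the shaker: turn the cam knob back until it is fully open, set the dish level on the platform between the blue V jaw and the cam and let go of it, then turn the cam knob until its lobe bears on the dish and holds it snugly in the sprung jaw (about 14 N). Stop well before it gets too tight, since the thin plastic dish cracks at about 24 N, keep the dish level all the time, and leave the other things on the worktop alone.

Things in the scene. Friction and masses are not known exactly. Their poses are not given: they have to be found in the camera images.
- dish_pink_a: dish with set pink gel and a pale piece in it, clear polystyrene, loose, 59 mm across, 12 mm high, about 20 g; origin: centre of its underside. Knob moment: free turning 0.28 N m, some 0.44 when the lobe loads it with 14 N. With the hand held still after each small turn, the moment reads about 0.08 above free turning at first bearing, about 0.25 above it at 14 N
- dish_empty: empty clear dish of the same size, loose, a bystander; origin at the centre of its underside
- timer: small white timer lying flat, 58x66x16 mm, a bystander; origin at the centre of its underside
- micropipette: grey and white micropipette lying flat, 165 mm long, a bystander; origin under its middle
- marker_a: black and white marker pen lying flat, 135 mm long, a bystander; origin under its middle
- clamp_cam: cam pivot on the fixed shaker (white base 190x176 mm, grey front panel, aluminium platform 168x182 mm). Origin: on the pivot axis at the platform's top face, 68 mm above the worktop. x: the shaker's depth (front panel at -x); y: along the clamp line to the V jaw; z up. The clamp line lies at x = -12.5 mm. With the cam open, a dish has room if its centre is on it at y = 38.5 to 42 mm
- knob_grip (a point): on the pivot axis, mid-height of the cam knob's black wing, 44 mm above the platform. The wing is a bar 46 mm long, 12 mm thick, 28 mm high (30 to 58 mm above the platform), gripped across its thickness from above; its length lies along this point's x axis. Below it, turning with it, a steel eccentric disc 40 mm across, its centre 13 mm off the pivot, its top 15 mm above the platform
- cam_knob (a joint): cam knob angle, rad: 0 fully open (end stop; wing along x of clamp_cam), grows clockwise from above to 1.7. Starts at 0.6 to 1.1, in the dish's way. Stays where left. Closing, it first pushes the dish along; somewhere from 0.6 to 1.25 the dish is home in the jaw and the lobe bears with 6 N; from there the load grows by about 5 N per 0.1 rad, so 14 N comes some 0.16 rad later
- dish_place (a point): point on the platform's top face, on the clamp line, at x = -12.5, y = 40.3 mm of clamp_cam: put the dish's centre here. Axes as clamp_cam. Grip the dish across the x direction here, where both sides are free; along y it has the jaw and the cam beside it. Things to clear round it: jaw 17 mm high, knob 58 mm high above the platform
- jaw_mid (a point): middle of the slots of the V jaw, on the platform's top face, at x = -12.5, y = 112 mm of clamp_cam. Its foot was left at an unknown setting: the jaw takes the dish with its centre at y = 43 to 51 mm. Sprung along y: gives way above 6 N, then 1 mm per 4.5 N, at most 12 mm. As it is loaded the dish may turn a little and settle: a small dip in the moment

How it is judged:
By the outcome, as a careful person would: the job done as asked, in the order asked, and still so for the second after the job is handed in, with the robot touching nothing.
It also fails if it takes over 72 s, if anything falls off the work surface, if the arm or the gripper's body presses on something with over 40 N, if the wrist force passes 120 N, or if a joint passes its speed limit or range.

## Working session

There is one attempt and no reset: what is moved stays moved. The work goes in short steps, Python scripts to look and compute and a shell command to move; the robot and the scene stay as the last step left them, time stands still between calls to the robot, and variables do not carry over. Pictures are saved under pics/ and viewed, at most 10 in all, crops included, and the job is handed in when it is done.

```bash
mkdir -p pics; ls
python3 - <<'E'
from workcell import sensors,cams,ctrl
import cv2,numpy as np
print(sensors.get_obs())
for n in ("top","scene"):
    f=cams.grab_frame(n); np.savez(f"pics/{n}0.npz",**f)
    cv2.imwrite(f"pics/{n}0.png",cv2.resize(f["img"][:,:,::-1],(800,600),interpolation=cv2.INTER_CUBIC))
    print(n,[f[k] for k in f if k!="img"])
E
```

```text
pics
{'clock': 0.0, 'joint_pos': array([-1.00249066,  0.50835995, -0.2375264 ,  1.50112261,  0.12570167,
        1.14893615, -0.15480713]), 'joint_velocities': array([ 0.00194523,  0.00162996,  0.00031019, -0.00163714,  0.00195411,
       -0.00100731, -0.00159759]), 'joint_torque': array([-8.09800495e-04, -6.20578837e+01, -2.18677662e+00, -2.49660176e+01,
        1.27129033e-02,  1.17267278e-02,  1.04014308e-05]), 'tool_pos': array([0.27888085, 0.55875927, 0.23041955]), 'orientation': array([-7.20397246e-01, -3.05748322e+00,  2.81920244e-03]), 'ft_force': array([ 0.4094965 , -0.22974964,  0.43680972]), 'moment': array([-0.00447242, -0.00485321,  0.02254382]), 'gripper_force': 0.0, 'grip_width': 0.9999982624717232}
top [459.0643324184802, 459.0643324184802, 262.16006476870996, 196.08910019658816, array([[ 0.02490918,  0.99186956, -0.12479709,  0.37393458],
       [-0.99965802,  0.02371949, -0.01101008, -0.08421878],
       [-0.00796044,  0.12502867,  0.99212119,  1.35429102],
       [ 0.        ,  0.        ,  0.        ,  1.        ]])]
scene [425.13870554219596, 425.13870554219596, 255.6967185266617, 197.21682573135513, array([[ 0.75742506,  0.37379688, -0.53533463, -0.09854784],
       [-0.65288678,  0.42507206, -0.62693908, -0.80585   ],
       [-0.00679208,  0.82437227,  0.56600727,  0.74974676],
       [ 0.        ,  0.        ,  0.        ,  1.        ]])]
```

View pics/top0.png

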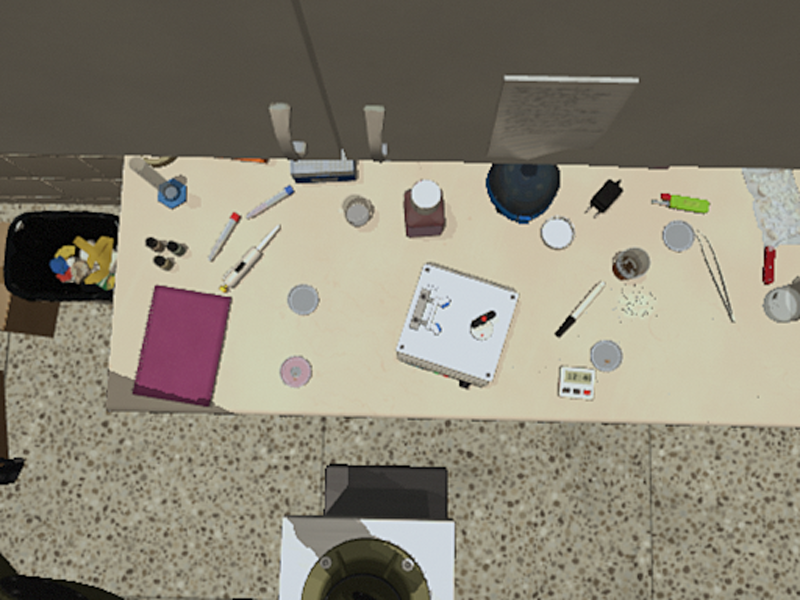

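View pics/scene0.png

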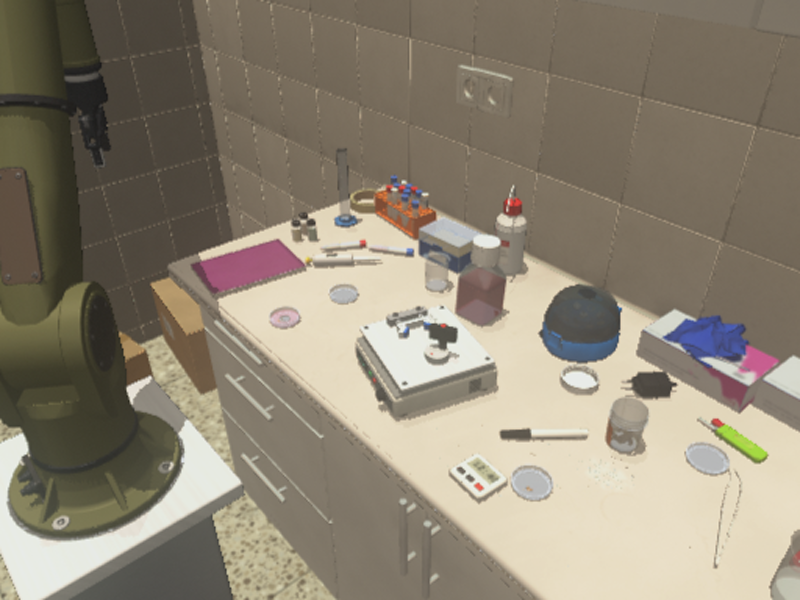

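The top view shows the pink dish at (296,371) of 800x600 and the shaker centred at (458,323), with the jaw at (430,312) and the knob at (484,320). The scene view agrees. Next I'll enlarge the shaker and dish.

```bash
cat > h.py <<'E'
import numpy as np,cv2
def ray(f,u,v,z):
    E=f["extrinsics"];d=E[:3,:3]@np.array([(u-f["cx"])/f["fx"],-(v-f["cy"])/f["fy"],-1.])
    o=E[:3,3];return o+d*(z-o[2])/d[2]
def proj(f,P):
    E=f["extrinsics"];p=E[:3,:3].T@(np.asarray(P,float)-E[:3,3])
    return np.array([f["cx"]+f["fx"]*p[0]/-p[2],f["cy"]-f["fy"]*p[1]/-p[2]])
def crop(f,u0,v0,w,h,s,name):
    cv2.imwrite(name,cv2.resize(f["img"][v0:v0+h,u0:u0+w,::-1],None,fx=s,fy=s,interpolation=cv2.INTER_CUBIC))
E
python3 - <<'E'
from h import *
f=np.load("pics/top0.npz");crop(f,245,160,96,92,6,"pics/c1.png")
i=f["img"][200:270,160:230].astype(int)
m=(i[:,:,0]-i[:,:,1]>35)&(i[:,:,2]-i[:,:,1]>5)
n,l,st,c=cv2.connectedComponentsWithStats(m.astype(np.uint8))
for k in range(1,n):
    if st[k,4]>60: u,v=c[k]+[160,200];print(st[k],u,v,ray(f,u,v,.006))
E
```

```text
(no output)
```

View pics/c1.png

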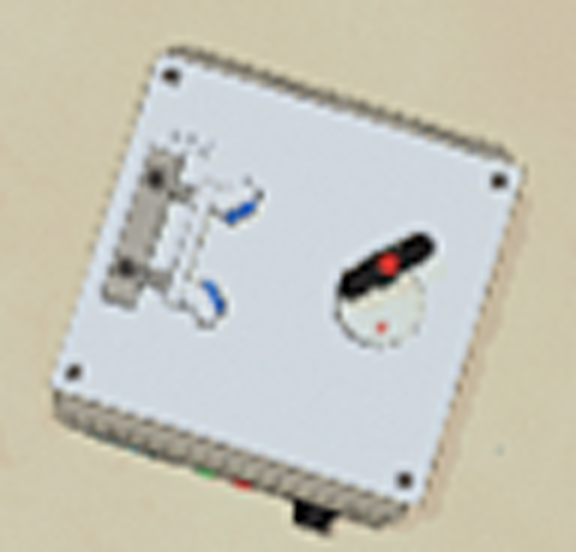

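The crop shows the platform screws at (171,76), (499,180), (405,480) and (73,372), the wing centre (red dot) at (389,264), the wing ends at (343,286) and (433,243), and the eccentric disc at about (380,308).

Run:
```python
from h import *
f=np.load("pics/top0.npz")
g=lambda x,y,z:ray(f,(x+.5)/6-.5+245,(y+.5)/6-.5+160,z)
C=[g(*p,.068) for p in ((171,76),(499,180),(405,480),(73,372))]
a,b,c,d=[q[:2] for q in C]
print("screws",np.round(C,4),"mid",np.mean(C,0))
X=(a-d)+(b-c);Y=(a-b)+(d-c)
print("sides",*[np.linalg.norm(v) for v in(a-d,b-c,a-b,d-c)])
tx=np.arctan2(X[1],X[0]);ty=np.arctan2(Y[1],Y[0])-np.pi/2;print("yaw",tx,ty)
p=g(389,264,.126);e1=g(343,286,.126);e2=g(433,243,.126)
w=(e2-e1);th=np.arctan2(w[1],w[0]);print("pivot",p,"wing len",np.linalg.norm(w),"dir",th)
yaw=(tx+ty)/2;R=np.array([[np.cos(yaw),-np.sin(yaw)],[np.sin(yaw),np.cos(yaw)]])
print("place",p[:2]+R@[-.0125,.0403],"platform mid in cam frame",R.T@(np.mean(C,0)[:2]-p[:2]))
print("cam angle", (yaw-th), "disc", R.T@(g(380,308,.083)-p)[:2], "jaw bits",R.T@(g(240,210,.085)-p)[:2],R.T@(g(213,298,.085)-p)[:2])
i=f["img"][200:270,160:230]
s=cv2.GaussianBlur(i,(3,3),0).astype(int);m=(s[:,:,0]-s[:,:,1]>18)&(s[:,:,2]-s[:,:,1]>-8)
m2=cv2.cvtColor(i,cv2.COLOR_RGB2LAB)[:,:,1].astype(int);print(m2.max(),np.median(m2))
m=m2>(np.median(m2)+m2.max())/2-1
n,l,st,c=cv2.connectedComponentsWithStats(m.astype(np.uint8))
for k in range(1,n):
    if st[k,4]>30: u,v=c[k]+[160,200];print(st[k],u,v,ray(f,u,v,.006))
```

```text
screws [[ 0.6047 -0.0993  0.068 ]
 [ 0.5587 -0.2548  0.068 ]
 [ 0.4169 -0.2122  0.068 ]
 [ 0.4633 -0.0566  0.068 ]] mid [ 0.51090484 -0.15570298  0.068     ]
sides 0.14773806000369372 0.14810197914118892 0.16219037999579253 0.16238564952112797
yaw -0.2926377666519687 -0.289060741795367
pivot [ 0.51117113 -0.19814094  0.126     ] wing len 0.04493218046351212 dir -1.1007067190171995
place [ 0.51075279 -0.15594894] platform mid in cam frame [-0.01242487  0.04057923]
cam angle 0.8098574647935317 disc [-0.0151011  -0.00459651] jaw bits [0.00814324 0.07095149] [-0.03482415  0.07031509]
142 125.0
[ 20  28  19  20 249] 188.76305220883535 237.36546184738955 [0.41649401 0.14277237 0.006     ]
```

Geometry checks out: the platform's middle falls at (-12.4, 40.6) mm in the cam frame, where it should be. The pivot is at (0.511,-0.198), shaker yaw -0.291, cam angle about 0.81, and the dish at (0.4165,0.143). Moving above the knob.

```bash
python3 -m jog '[[0,0,0,0,0,0.127],[0,0,0,0,0,0.127],[0,0,0,0,0,0.127],[0,0,0,0,0,0.127],[0,0,0,0,0,0.129],[-4.33,-0.76,0.17,0,0,0],[-4.33,-0.76,0.17,0,0,0],[-4.33,-0.76,0.17,0,0,0],[-4.33,-0.76,0.17,0,0,0],[-4.33,-0.76,0.17,0,0,0],[-4.33,-0.76,0.17,0,0,0],[-4.33,-0.76,0.17,0,0,0],[-4.33,-0.76,0.17,0,0,0],[-4.33,-0.76,0.17,0,0,0],[-4.33,-0.76,0.17,0,0,0],[-4.33,-0.76,0.17,0,0,0],[-4.33,-0.76,0.17,0,0,0],[-4.33,-0.76,0.17,0,0,0],[-4.33,-0.76,0.17,0,0,0],[-4.33,-0.76,0.17,0,0,0]]'
cat >> h.py <<'E'
from scipy.spatial.transform import Rotation as Ro
def pose():
    from workcell import sensors
    o=sensors.get_obs();return o["tool_pos"],Ro.from_rotvec(o["orientation"]),o
def go(xyz,yaw):
    "needed shift (cm, in present tool axes) and turn about tool z to bring TCP to xyz, tool y to yaw, z down"
    p,R,o=pose();d=R.inv().apply(np.array(xyz)-p)*100
    T=Ro.from_matrix(np.array([[-np.sin(yaw),np.cos(yaw),0],[np.cos(yaw),np.sin(yaw),0],[0,0,-1]]).T)
    print("t",o["clock"],"p",p.round(4),"yaw y",np.arctan2(*R.apply([0,1,0])[1::-1]).round(4),"tilt",R.apply([0,0,1]).round(4))
    print("shift now cm",d.round(3),"turn",(R.inv()*T).as_rotvec().round(4),"shift after turn",(T.inv().apply(np.array(xyz)-p)*100).round(3))
E
python3 -c "
from h import *
go((.511,-.198,.2),.47)"
```

```text
clock: 2.1
tool_pos: [0.4722, -0.073, 0.2056]
orientation: [-1.641, -2.678, 0.0]
ft_force: [0.9, 1.0, -0.7]
grip_width: 1.001
gripper_force: 0.0
t 2.1 p [ 0.4722 -0.073   0.2056] yaw y 0.4712 tilt [-3.e-04  1.e-04 -1.e+00]
shift now cm [-12.901  -2.219   0.558] turn [-0.0002 -0.0002  0.0012] shift after turn [-12.904  -2.203   0.561]
```

```bash
python3 -m jog '[[-4.3,-0.74,0.18,0,0,0],[-4.3,-0.74,0.18,0,0,0],[-4.3,-0.74,0.18,0,0,0],[0,0,0,0,0,0],[0,0,0,0,0,0]]'
python3 - <<'E'
from h import *
from workcell import cams
f=cams.grab_frame("wrist");np.savez("pics/w1.npz",**f)
cv2.imwrite("pics/w1.png",cv2.resize(f["img"][:,:,::-1],(800,600)))
go((.511,-.198,.093),.47);print(f["extrinsics"].round(3),f["fx"],proj(f,(.511,-.198,.126)),proj(f,(.511,-.156,.068)))
E
```

```text
clock: 2.6
tool_pos: [0.5104, -0.1972, 0.1996]
orientation: [-1.644, -2.675, 0.001]
ft_force: [0.7, 1.1, -0.5]
grip_width: 1.001
gripper_force: 0.0
t 2.65 p [ 0.5105 -0.1958  0.1998] yaw y 0.4707 tilt [-1.3e-03  9.0e-04 -1.0e+00]
shift now cm [-0.235 -0.047 10.683] turn [-0.0007 -0.0014  0.0007] shift after turn [-0.22  -0.055 10.683]
[[ 0.893 -0.427 -0.144  0.473]
 [ 0.451  0.845  0.288 -0.124]
 [-0.002 -0.322  0.947  0.341]
 [ 0.     0.     0.     1.   ]] 330.0480883835081 [256.51136574 208.60922299] [279.32393685 141.1170818 ]
```

View pics/w1.png

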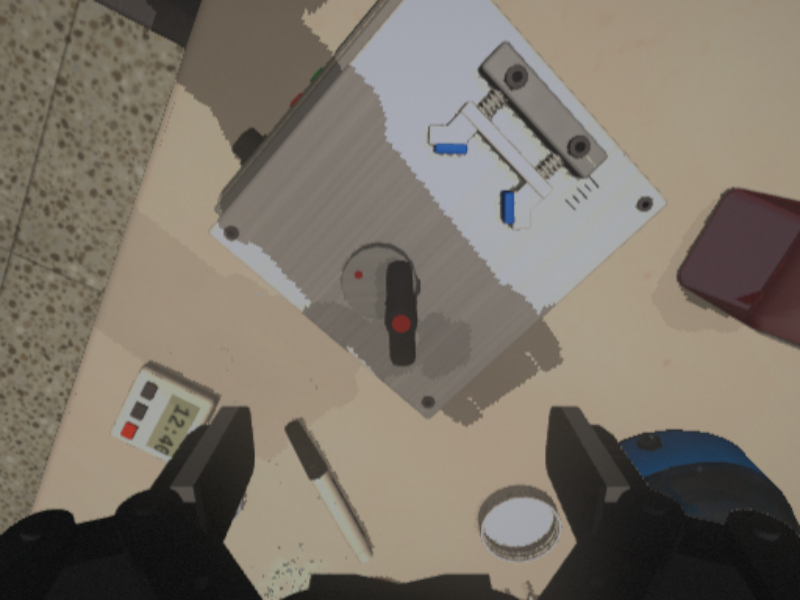

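The wrist view shows the red dot at (401,323) of 800x600 against a predicted (401,326), and the wing lies along the image vertical, square to the fingers. Descending and gripping.

```bash
python3 -m jog '[[-0.2,-0.05,1.8,0,0,0],[0,0,1.8,0,0,0],[0,0,1.8,0,0,0],[0,0,1.8,0,0,0],[0,0,1.8,0,0,0],[0,0,1.7,0,0,0],[0,0,0,0,0,0],[0,0,0,0,0,0]]' 5
python3 -m jog '[[0,0,0,0,0,0],[0,0,0,0,0,0],[0,0,0,0,0,0],[0,0,0,0,0,0],[0,0,0,0,0,0],[0,0,0,0,0,0]]' 0 60
python3 -c "
from h import *
go((.511,-.198,.093),.47);o=pose()[2];print(o['ft_force'],o['moment'],o['joint_pos'])"
```

```text
clock: 3.45
tool_pos: [0.5114, -0.1971, 0.0937]
orientation: [-1.639, -2.679, -0.0]
ft_force: [0.7, -0.6, 0.2]
grip_width: 0.588
gripper_force: 0.0
clock: 4.05
tool_pos: [0.5117, -0.1984, 0.0944]
orientation: [1.641, 2.678, 0.001]
ft_force: [-1.6, 1.3, 4.4]
grip_width: 0.137
gripper_force: 58.5
t 4.05 p [ 0.5117 -0.1984  0.0944] yaw y 0.4713 tilt [ 1.2e-03 -3.0e-04 -1.0e+00]
shift now cm [ 0.067 -0.041  0.144] turn [0.0009 0.0008 0.0013] shift after turn [ 0.067 -0.04   0.144]
[-1.62997754  1.31488831  4.40801581] [0.09368106 0.420661   0.1435826 ] [ 0.21847394  0.54362074  0.16191197  1.88485333 -0.12668816  0.72171409
  0.92392749]
```

```bash
python3 -m jog '[[0,0,0,0,0,-0.08],[0,0,0,0,0,-0.08],[0,0,0,0,0,-0.08],[0,0,0,0,0,-0.08],[0,0,0,0,0,-0.08],[0,0,0,0,0,-0.08],[0,0,0,0,0,-0.08],[0,0,0,0,0,-0.08],[0,0,0,0,0,0]]'
python3 -c "
from h import *
go((.511,-.198,.093),1.28);o=pose()[2];print(o['ft_force'],o['moment'])"
python3 -m jog '[[0,0,0,0,0,-0.03],[0,0,0,0,0,-0.03],[0,0,0,0,0,-0.03],[0,0,0,0,0,-0.03],[0,0,0,0,0,0]]'
python3 -c "
from h import *
go((.511,-.198,.093),1.28);o=pose()[2];print(o['ft_force'],o['moment'])"
```

```text
clock: 4.95
tool_pos: [0.5127, -0.1974, 0.0945]
orientation: [0.713, 3.057, 0.002]
ft_force: [1.0, 4.2, 5.6]
grip_width: 0.134
gripper_force: 58.6
t 4.95 p [ 0.5127 -0.1974  0.0945] yaw y 1.1127 tilt [ 2.9e-03  8.0e-04 -1.0e+00]
shift now cm [ 0.128 -0.128  0.149] turn [ 0.0018  0.0024 -0.1673] shift after turn [ 0.147 -0.105  0.15 ]
[0.96019746 4.21136229 5.58487782] [ 0.97182236 -0.22254199 -0.11377199]
clock: 5.45
tool_pos: [0.5128, -0.1971, 0.0945]
orientation: [0.531, 3.094, 0.002]
ft_force: [1.6, 4.9, 6.3]
grip_width: 0.13
gripper_force: 59.0
t 5.45 p [ 0.5128 -0.1971  0.0945] yaw y 1.2306 tilt [ 2.9e-03  9.0e-04 -1.0e+00]
shift now cm [ 0.144 -0.145  0.148] turn [ 0.0018  0.0025 -0.0494] shift after turn [ 0.151 -0.137  0.149]
[1.62523256 4.92813332 6.34214046] [ 1.10926789 -0.26625865 -0.19354157]
```

```bash
M='import workcell;o=workcell.sensors.get_obs();print("MZ",o["moment"].round(3),o["ft_force"].round(1))'
python3 -m jog '[[0,0,0,0,0,-0.025],[0,0,0,0,0,-0.025],[0,0,0,0,0,0]]';python3 -c "$M"
python3 -m jog '[[0,0,0,0,0,-0.02],[0,0,0,0,0,-0.02],[0,0,0,0,0,0]]';python3 -c "$M"
python3 -c "
from h import *
go((.511,-.198,.093),1.28)"
```

```text
clock: 5.75
tool_pos: [0.5129, -0.197, 0.0945]
orientation: [0.454, 3.106, 0.002]
ft_force: [1.2, 5.5, 6.9]
grip_width: 0.133
gripper_force: 59.0
MZ [ 1.183 -0.31  -0.163] [1.2 5.5 6.9]
clock: 6.05
tool_pos: [0.5128, -0.197, 0.0945]
orientation: [0.394, 3.114, 0.003]
ft_force: [1.2, 5.9, 6.1]
grip_width: 0.129
gripper_force: 70.8
MZ [ 1.278 -0.288 -0.649] [1.2 5.9 6.1]
t 6.05 p [ 0.5128 -0.197   0.0945] yaw y 1.319 tilt [ 0.003   0.0014 -1.    ]
shift now cm [ 0.152 -0.148  0.148] turn [0.0021 0.0025 0.039 ] shift after turn [ 0.146 -0.153  0.149]
```

The moment jump to 0.65 shows the end stop has been reached. Releasing, lifting, and turning for the dish.

```bash
python3 -m jog '[[0,0,0,0,0,0],[0,0,0,0,0,0],[0,0,0,0,0,0],[0,0,-2,0,0,0],[0,0,-3,0,0,0],[0,0,-4,0,0,0],[0,0,-4,0,0,0],[0,0,-1,0,0,0]]' 5
python3 -m jog '[[0,0,0,0,0,0.134],[0,0,0,0,0,0.134],[0,0,0,0,0,0.134],[0,0,0,0,0,0.134],[0,0,0,0,0,0.134],[0,0,0,0,0,0.134],[0,0,0,0,0,0.134],[0,0,0,0,0,0.134],[0,0,0,0,0,0.134],[0,0,0,0,0,0.134],[0,0,0,0,0,0.134],[0,0,0,0,0,0.134],[0,0,0,0,0,0]]' 8.5
python3 - <<'E'
from h import *
from workcell import cams
go((.416,.1443,.16),-.291)
f=cams.grab_frame("wrist");np.savez("pics/w2.npz",**f)
cv2.imwrite("pics/w2.png",cv2.resize(f["img"][:,:,::-1],(800,600)))
R=np.array([[np.cos(-.291),-np.sin(-.291)],[np.sin(-.291),np.cos(-.291)]])
# screws in cam frame, platform: +-73.95, +-81.15 about (-12.5,40.3)
for s in ((1,1),(1,-1),(-1,-1),(-1,1)):
    P=np.array([.5106,-.1966])+R@(np.array([-.0125,.0403])+np.array(s)*[.07395,.08115]); print(s,proj(f,(*P,.068))*800/512)
print("dot",proj(f,(.5106,-.1966,.126))*800/512)
E
```

```text
clock: 6.85
tool_pos: [0.5129, -0.1993, 0.2377]
orientation: [0.392, 3.111, -0.003]
ft_force: [1.5, 0.0, 0.4]
grip_width: 0.583
gripper_force: 0.0
clock: 8.15
tool_pos: [0.511, -0.1984, 0.2328]
orientation: [-2.518, -1.877, 0.002]
ft_force: [-0.2, 0.5, -0.4]
grip_width: 0.997
gripper_force: 0.0
t 8.15 p [ 0.511  -0.1984  0.2328] yaw y -0.2896 tilt [-1.3e-03 -2.0e-04 -1.0e+00]
shift now cm [ 30.132 -18.877   7.281] turn [-0.0012  0.0006  0.0014] shift after turn [ 30.101 -18.928   7.275]
(1, 1) [512.51143048  48.49825247]
(1, -1) [494.32924894 330.06740904]
(-1, -1) [262.67359423 329.78984097]
(-1, 1) [236.85156029  48.45275668]
dot [397.47532665 297.27105016]
```

View pics/w2.png

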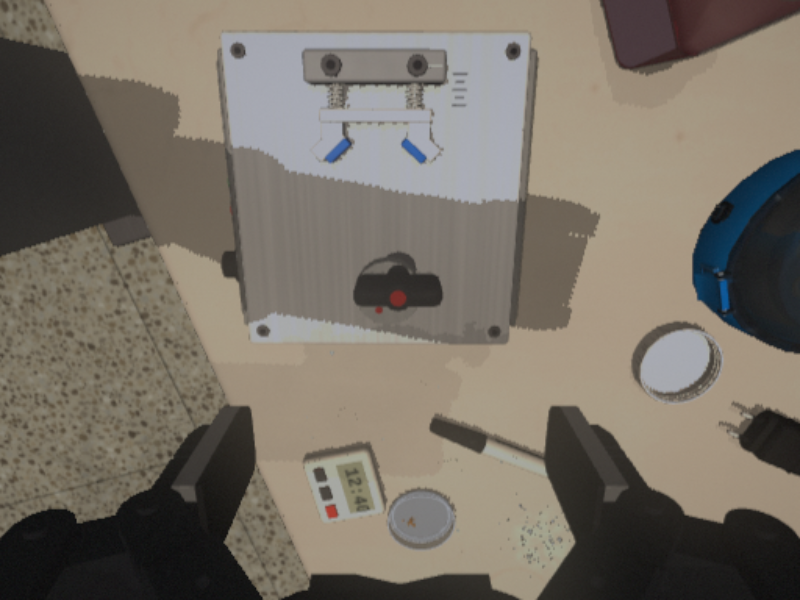

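The knob is open, with the wing parallel to the platform's edge. The screws at (513,51), (495,331), (263,331) and (238,50) lie within 2 px of the prediction. Going to the dish.

```bash
python3 -m jog '[[3.35,-2.1,0.75,0,0,0],[3.35,-2.1,0.75,0,0,0],[3.35,-2.1,0.75,0,0,0],[3.35,-2.1,0.75,0,0,0],[3.35,-2.1,0.75,0,0,0],[3.35,-2.1,0.75,0,0,0],[3.35,-2.1,0.75,0,0,0],[3.35,-2.1,0.75,0,0,0],[3.35,-2.1,0.75,0,0,0],[0,0,0,0,0,0],[0,0,0,0,0,0]]'
python3 - <<'E'
from h import *
from workcell import cams
go((.416,.1443,.0),-.291)
f=cams.grab_frame("wrist");np.savez("pics/w3.npz",**f)
c=proj(f,(.416,.1443,.006));print(c);u,v=int(c[0])-60,int(c[1])-50
print(u,v);crop(f,u,v,120,100,6,"pics/w3.png")
E
```

```text
clock: 9.3
tool_pos: [0.4151, 0.1448, 0.1656]
orientation: [2.511, 1.887, -0.001]
ft_force: [0.2, -0.9, 0.5]
grip_width: 0.997
gripper_force: 0.0
t 9.3 p [0.4151 0.1448 0.1656] yaw y -0.2817 tilt [-6.e-04 -5.e-04 -1.e+00]
shift now cm [-1.0000e-02  1.0900e-01  1.6563e+01] turn [-0.0004  0.0007  0.0093] shift after turn [-0.02   0.102 16.563]
[256.50587583 174.75681495]
196 124
```

View pics/w3.png

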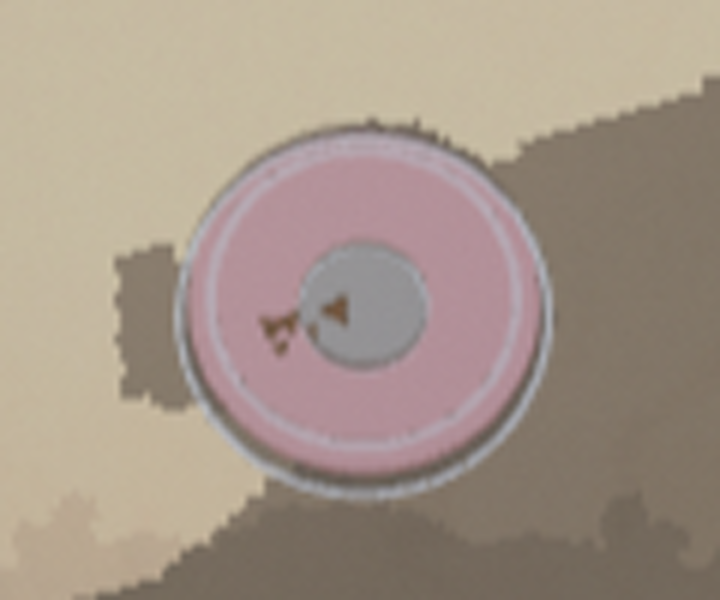

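The pink dish in the crop has its rim at left 175, right 553, top about 130 and bottom 499, so its centre is near (364,313).

Run:
```python
from h import *
f=np.load("pics/w3.npz");g=lambda x,y,z:ray(f,(x+.5)/6-.5+196,(y+.5)/6-.5+124,z)[:2]
l,r,b=g(175,310,.012),g(553,310,.012),g(364,499,.012);t12,t0=g(364,130,.012),g(364,125,0)
print(np.linalg.norm(l-r),np.linalg.norm(b-t12),np.linalg.norm(b-t0));c=(l+r)/2
p,R,o=pose();X=R.apply([1,0,0])[:2]
print(c,"bottom+r",b+X*.0295,"top12",t12-X*.0295,"top0",t0-X*.0295)
q=b+X*.0295
go((*((q+t12-X*.0295)/2),-.002),-.291)
```

```text
0.05834935642145195 0.05913962199252142 0.057739140141006624
[0.41608814 0.14549974] bottom+r [0.41568977 0.14383003] top12 [0.41557818 0.14400794] top0 [0.41519594 0.14266061]
t 9.35 p [0.4156 0.1438 0.1659] yaw y -0.2846 tilt [ 0.e+00 -6.e-04 -1.e+00]
shift now cm [ 2.2000e-02 -4.0000e-03  1.6786e+01] turn [0.0002 0.0006 0.0064] shift after turn [ 1.3000e-02 -1.0000e-03  1.6786e+01]
```

```bash
python3 -m jog '[[0.01,0,2.5,0,0,0.006],[0,0,2.5,0,0,0],[0,0,2.5,0,0,0],[0,0,2.5,0,0,0],[0,0,2.5,0,0,0],[0,0,2,0,0,0],[0,0,1.4,0,0,0],[0,0,0.7,0,0,0],[0,0,0,0,0,0],[0,0,0,0,0,0]]' 8.5 20
python3 -c "
from h import *
go((.4157,.1439,-.001),-.291);print(pose()[2]['ft_force'])"
```

```text
clock: 10.35
tool_pos: [0.4161, 0.1439, 0.0003]
orientation: [2.522, 1.872, 0.001]
ft_force: [-0.0, -1.3, 0.3]
grip_width: 0.997
gripper_force: 0.0
t 10.35 p [4.161e-01 1.439e-01 3.000e-04] yaw y -0.2937 tilt [ 6.e-04 -0.e+00 -1.e+00]
shift now cm [-0.008 -0.034  0.135] turn [ 0.0006 -0.0002 -0.0027] shift after turn [-0.008 -0.034  0.135]
[-0.02433544 -1.25161448  0.34079228]
```

```bash
python3 -m jog '[[0,0,0.07,0,0,0],[0,0,0,0,0,0],[0,0,0,0,0,0],[0,0,0,0,0,0],[0,0,0,0,0,0],[0,0,0,0,0,0]]' 5.5 20
python3 - <<'E'
from h import *
from workcell import cams
go((.4157,.1439,-.001),-.291);print(pose()[2]['ft_force'])
f=cams.grab_frame("wrist");np.savez("pics/w4.npz",**f);cv2.imwrite("pics/w4.png",f["img"][:,:,::-1])
E
```

```text
clock: 10.95
tool_pos: [0.4159, 0.1446, 0.0]
orientation: [2.522, 1.873, 0.002]
ft_force: [-0.2, -0.5, 6.4]
grip_width: 0.665
gripper_force: 19.9
t 10.95 p [0.4159 0.1446 0.    ] yaw y -0.2929 tilt [ 1.3e-03  5.0e-04 -1.0e+00]
shift now cm [-0.069  0.004  0.1  ] turn [ 0.0011 -0.0008 -0.0019] shift after turn [-0.069  0.004  0.1  ]
[-0.15570521 -0.49841729  6.40434809]
```

View pics/w4.png

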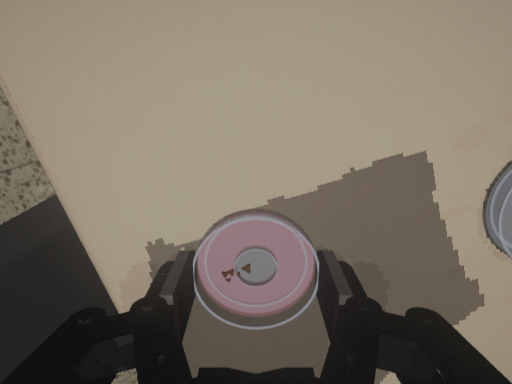

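The dish is between the pads, with its rim from (193,270) to (319,270), and level. Lifting.

```bash
python3 -m jog '[[0,0,-0.2,0,0,0],[0,0,-0.5,0,0,0],[0,0,-1,0,0,0],[0,0,-1.5,0,0,0],[0,0,-2.5,0,0,0],[0,0,-3,0,0,0],[0,0,-3,0,0,0],[0,0,-2.3,0,0,0],[0,0,-1,0,0,0],[0,0,-0.3,0,0,0],[0,0,0,0,0,0]]'
python3 - <<'E'
from h import *
from workcell import cams
f=np.load("pics/w4.npz");p=np.array([.4159,.1444])
X=np.array([.288,.958]);b=ray(f,256,326,.012)[:2]+X*.0295
print("dish in tool x",(b-p)@X)
f=cams.grab_frame("wrist");np.savez("pics/w5.npz",**f)
d=np.load("pics/w4.npz")["img"][200:335,180:335].astype(int)-f["img"][200:335,180:335];print("dish view change",np.abs(d).mean())
go((.5103,-.1548,.15),-.291);print(pose()[2]['ft_force'])
E
```

```text
clock: 12.1
tool_pos: [0.4152, 0.1445, 0.152]
orientation: [-2.522, -1.873, 0.0]
ft_force: [0.6, 0.0, -0.6]
grip_width: 0.665
gripper_force: 21.5
dish in tool x 0.0014755664505745067
dish view change 28.599091995221027
t 12.15 p [0.415  0.1444 0.1515] yaw y -0.2929 tilt [-1.1e-03 -4.0e-04 -1.0e+00]
shift now cm [-25.89   17.761   0.155] turn [-0.0009  0.0007 -0.0019] shift after turn [-25.924  17.713   0.153]
[-0.91240635  0.05985741 -0.90529407]
```

```bash
python3 -m jog '[[-0.81,0.55,0.05,0,0,0],[-1.94,1.33,0.05,0,0,0],[-3.24,2.22,0.05,0,0,0],[-3.24,2.22,0,0,0,0],[-3.24,2.22,0,0,0,0],[-3.24,2.22,0,0,0,0],[-3.24,2.22,0,0,0,0],[-3.24,2.22,0,0,0,0],[-2.43,1.66,0,0,0,0],[-1.3,0.89,0,0,0,0],[0,0,0,0,0,0],[0,0,0,0,0,0],[0,0,0,0,0,0]]'
python3 - <<'E'
from h import *
from workcell import cams
f=cams.grab_frame("wrist");np.savez("pics/w6.npz",**f)
crop(f,130,60,250,200,3,"pics/w6.png")
P=[]
for k in range(5): P.append(pose()[0]); cams.grab_frame("wrist")
print(np.mean(P,0),np.std(P,0))
go((.5103,-.1548,.15),-.291)
p,R,o=pose();p=np.mean(P,0)
for s in (0,.0295,-.0295):
    print("dish rim end x offset",s,proj(f,p+R.apply([s,0,0])+[0,0,.012]))
for q in ((0,.0295,0),(0,-.0295,0)): print(proj(f,p+R.apply(q)+[0,0,.012]))
E
```

```text
clock: 13.45
tool_pos: [0.5102, -0.153, 0.1504]
orientation: [-2.519, -1.875, 0.0]
ft_force: [-0.2, 0.4, -0.3]
grip_width: 0.665
gripper_force: 21.5
[ 0.51048713 -0.15357375  0.15072717] [0.00012079 0.00036119 0.00011524]
t 13.75 p [ 0.5106 -0.1543  0.1508] yaw y -0.2919 tilt [ 1.e-04  1.e-04 -1.e+00]
shift now cm [-0.059 -0.014  0.082] turn [ 0.0001 -0.0002 -0.0009] shift after turn [-0.058 -0.014  0.082]
dish rim end x offset 0 [255.7772855  276.26112043]
dish rim end x offset 0.0295 [255.79686259 215.74388649]
dish rim end x offset -0.0295 [255.76005869 329.51308868]
[321.13526067 276.35029899]
[190.474951   276.17201778]
```

View pics/w6.png

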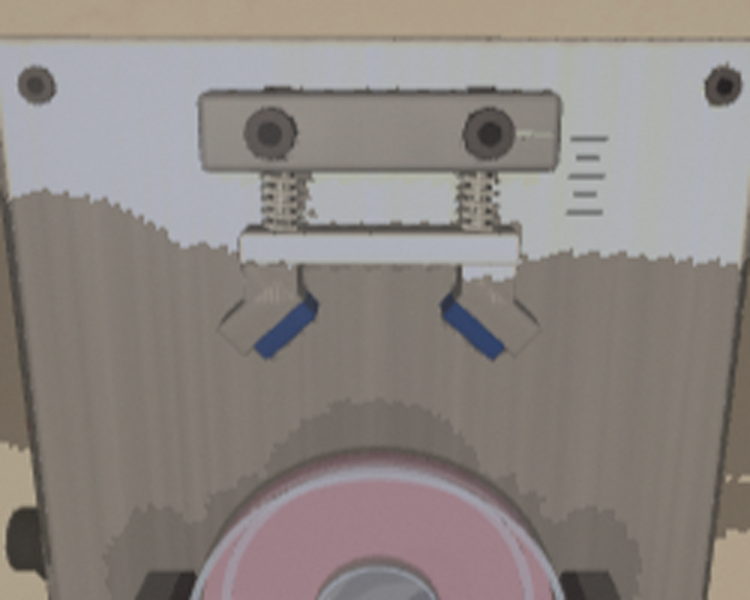

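The jaw's centre is at crop column 379 and the dish's at about 377, so they line up. The dish's near rim is at crop row 467, as predicted for zero offset. Checking the far rim numerically.

Run:
```python
from h import *
f=np.load("pics/w6.npz");i=f["img"]
for a,b in((205,224),(318,340)): print(a,i[a:b,250:262].mean((1)).astype(int).tolist())
# screw refs: (37,85),(723,86) in crop /3
X=np.array([.288,.958])
for c in((37,85),(723,86)): print(ray(f,(c[0]+.5)/3-.5+130,(c[1]+.5)/3-.5+60,.068))
s=np.mean([ray(f,(c[0]+.5)/3-.5+130,(c[1]+.5)/3-.5+60,.068)[:2] for c in((37,85),(723,86))],0)
print("place from far screws",s-X*.08115, "jaw mid", X)
```

```text
205 [[115, 108, 101], [115, 108, 102], [115, 108, 102], [107, 100, 94], [93, 87, 82], [95, 84, 81], [103, 85, 86], [109, 90, 92], [119, 100, 104], [128, 112, 116], [134, 125, 131], [147, 142, 150], [151, 148, 156], [158, 155, 163], [157, 146, 155], [157, 134, 143], [157, 127, 135], [157, 127, 136], [157, 127, 135]]
318 [[110, 100, 91], [110, 100, 91], [111, 101, 91], [110, 100, 91], [110, 100, 90], [110, 100, 90], [110, 100, 90], [106, 97, 89], [125, 122, 123], [152, 153, 159], [157, 153, 153], [161, 148, 133], [161, 145, 126], [160, 145, 126], [160, 145, 126], [160, 145, 126], [160, 144, 126], [160, 144, 125], [160, 144, 125], [162, 146, 127], [168, 152, 131], [171, 154, 134]]
[ 0.46279132 -0.05625467  0.068     ]
[ 0.60413567 -0.09892148  0.068     ]
place from far screws [ 0.51009229 -0.15532978] jaw mid [0.288 0.958]
```

```bash
python3 -m jog '[[-0.1,0,0.5,0,0,0],[-0.07,0,1.2,0,0,0],[0,0,1.6,0,0,0],[0,0,1.6,0,0,0],[0,0,1.4,0,0,0],[0,0,0.9,0,0,0],[0,0,0.4,0,0,0],[0,0,0,0,0,0],[0,0,0,0,0,0],[0,0,0,0,0,0]]'
python3 - <<'E'
from h import *
from workcell import cams
P=[];F=[]
for k in range(8): q=pose();P.append(q[0]);F.append(q[2]['ft_force']); cams.grab_frame("wrist")
print(np.mean(P,0),np.mean(F,0));go((.5101,-.1553,.0685),-.291)
E
```

```text
clock: 14.75
tool_pos: [0.5105, -0.1568, 0.0753]
orientation: [2.521, 1.873, 0.001]
ft_force: [-0.2, 0.0, -0.4]
grip_width: 0.664
gripper_force: 21.5
[ 0.51031312 -0.15665946  0.07508282] [ 0.01744266 -0.09783618 -0.07684968]
t 15.15 p [ 0.5101 -0.1566  0.0748] yaw y -0.293 tilt [ 2.e-04 -1.e-04 -1.e+00]
shift now cm [ 0.124 -0.039  0.63 ] turn [ 0.0002  0.     -0.002 ] shift after turn [ 0.124 -0.039  0.63 ]
```

```bash
python3 -m jog '[[0.12,-0.02,0.2,0,0,0],[0,0,0.2,0,0,0],[0,0,0.1,0,0,0],[0,0,0,0,0,0],[0,0,0,0,0,0]]'
python3 -m jog '[[0,0,0.05,0,0,0],[0,0,0,0,0,0],[0,0,0,0,0,0]]'
python3 -m jog '[[0,0,0.05,0,0,0],[0,0,0,0,0,0],[0,0,0,0,0,0]]'
```

```text
clock: 15.65
tool_pos: [0.5102, -0.1554, 0.0696]
orientation: [-2.522, -1.873, 0.0]
ft_force: [0.0, 0.3, -0.5]
grip_width: 0.666
gripper_force: 21.5
clock: 15.95
tool_pos: [0.5102, -0.1554, 0.0692]
orientation: [-2.522, -1.873, 0.0]
ft_force: [0.4, 0.5, -0.3]
grip_width: 0.667
gripper_force: 21.5
clock: 16.25
tool_pos: [0.5102, -0.1554, 0.0687]
orientation: [-2.522, -1.873, 0.0]
ft_force: [0.3, 0.2, -0.5]
grip_width: 0.663
gripper_force: 21.5
```

```bash
python3 -m jog '[[0,0,0.05,0,0,0],[0,0,0,0,0,0],[0,0,0,0,0,0]]'|grep -E "tool_pos|ft_"
python3 -m jog '[[0,0,0.04,0,0,0],[0,0,0,0,0,0],[0,0,0,0,0,0]]'|grep -E "tool_pos|ft_"
```

```text
tool_pos: [0.5103, -0.1554, 0.0682]
ft_force: [-0.6, 0.1, -0.2]
tool_pos: [0.5103, -0.1554, 0.0681]
ft_force: [-1.7, 0.7, 5.4]
```

Contact at z = 0.068, as expected. Releasing and rising.

```bash
python3 -m jog '[[0,0,0,0,0,0],[0,0,0,0,0,0],[0,0,0,0,0,0],[0,0,0,0,0,0],[0,0,-0.5,0,0,0],[0,0,-1.5,0,0,0],[0,0,-3,0,0,0],[0,0,-4,0,0,0],[0,0,-4,0,0,0],[0,0,-2,0,0,0],[0,0,0,0,0,0],[0,0,0,0,0,0]]' 8
python3 - <<'E'
from h import *
from workcell import cams
f=cams.grab_frame("wrist");np.savez("pics/w7.npz",**f)
c=proj(f,(.51,-.16,.08)).astype(int);u,v=max(c[0]-90,0),max(c[1]-75,0);print(u,v)
crop(f,u,v,180,150,4,"pics/w7.png")
go((.5107,-.1965,.2),1.28)
E
```

```text
clock: 18.05
tool_pos: [0.5101, -0.1553, 0.218]
orientation: [2.522, 1.873, 0.001]
ft_force: [-0.1, -0.5, -1.5]
grip_width: 0.938
gripper_force: 0.0
166 111
t 18.1 p [ 0.5097 -0.1551  0.2171] yaw y -0.2929 tilt [-1.1e-03  4.0e-04 -1.0e+00]
shift now cm [-3.934  1.295  1.712] turn [-9.0000e-04 -1.0000e-03 -1.5729e+00] shift after turn [-1.284 -3.937  1.714]
```

View pics/w7.png

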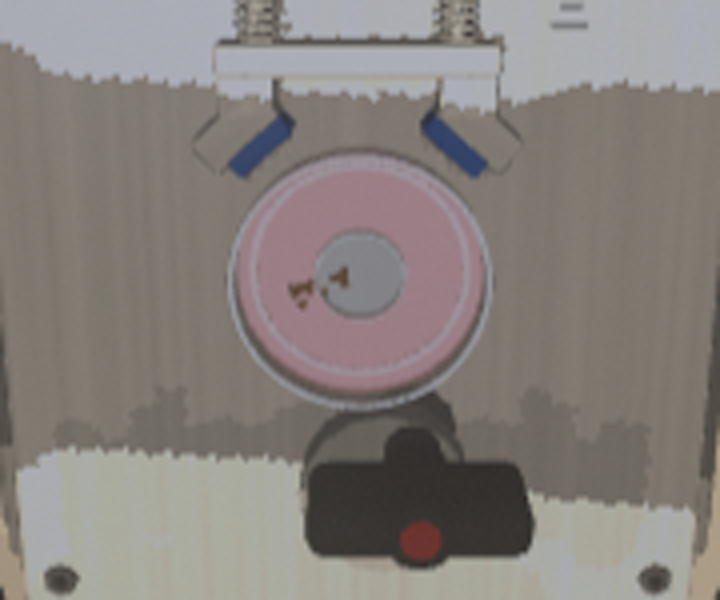

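The dish sits flat between the jaw, with blue pads at (262,147) and (455,147), and the cam. Its centre is near (360,277). Returning to the knob.

```bash
python3 -m jog '[[0,0,0,0,0,-0.131],[0,0,0,0,0,-0.131],[0,0,0,0,0,-0.131],[0,0,0,0,0,-0.131],[0,0,0,0,0,-0.131],[0,0,0,0,0,-0.131],[0,0,0,0,0,-0.131],[0,0,0,0,0,-0.131],[0,0,0,0,0,-0.131],[0,0,0,0,0,-0.131],[0,0,0,0,0,-0.131],[0,0,0,0,0,-0.131],[-0.64,-1.97,0.85,0,0,0],[-0.64,-1.97,0.85,0,0,0],[0,0,0,0,0,0],[0,0,0,0,0,0]]' 4
python3 -c "
from h import *
go((.5107,-.1965,.093),1.28)"
```

```text
clock: 19.7
tool_pos: [0.5103, -0.1967, 0.1993]
orientation: [-0.458, -3.105, -0.002]
ft_force: [0.3, 1.1, 0.5]
grip_width: 0.472
gripper_force: 0.0
t 19.7 p [ 0.5103 -0.1967  0.1993] yaw y 1.278 tilt [-0.0028  0.0014 -1.    ]
shift now cm [-0.064  0.02  10.634] turn [ 0.0005 -0.0031 -0.002 ] shift after turn [-0.031  0.025 10.634]
```

```bash
python3 -m jog '[[-0.04,0.02,2,0,0,0],[0,0,2,0,0,0],[0,0,2,0,0,0],[0,0,2,0,0,0],[0,0,1.6,0,0,0],[0,0,1,0,0,0],[0,0,0,0,0,0],[0,0,0,0,0,0],[0,0,0,0,0,0]]' 4
python3 -m jog '[[0,0,0,0,0,0],[0,0,0,0,0,0],[0,0,0,0,0,0],[0,0,0,0,0,0],[0,0,0,0,0,0]]' 0 60
python3 -c "
from h import *
go((.5107,-.1965,.093),1.28);o=pose()[2];print(o['ft_force'],o['moment'])"
```

```text
clock: 20.6
tool_pos: [0.5122, -0.1967, 0.0956]
orientation: [0.456, 3.107, -0.0]
ft_force: [0.9, -0.4, 0.1]
grip_width: 0.473
gripper_force: 0.0
clock: 21.1
tool_pos: [0.5121, -0.1967, 0.0956]
orientation: [0.456, 3.107, -0.0]
ft_force: [-0.8, 1.1, 5.9]
grip_width: 0.129
gripper_force: 58.8
t 21.1 p [ 0.5121 -0.1967  0.0956] yaw y 1.2791 tilt [ 1.3e-03 -2.0e-04 -1.0e+00]
shift now cm [ 0.134 -0.023  0.259] turn [ 0.0001  0.0013 -0.0009] shift after turn [ 0.134 -0.023  0.259]
[-0.84202466  1.09839877  5.88357045] [0.22638141 0.20804684 0.00626826]
```

```bash
python3 -m jog '[[0,0,0,0,0,0],[0,0,0,0,0,0],[0.13,-0.01,0.15,0,0,0],[0,0,0,0,0,0],[0,0,0,0,0,0]]' 3
python3 -m jog '[[0,0,0,0,0,0],[0,0,0,0,0,0],[0,0,0,0,0,0],[0,0,0,0,0,0],[0,0,0,0,0,0]]' 0 60
cat > m.py <<'E'
from h import *
from workcell import cams
M=[];F=[];Y=[]
for k in range(4):
    p,R,o=pose();M.append(o["moment"]);F.append(o["ft_force"]);Y.append(np.arctan2(*R.apply([0,1,0])[1::-1]));
    if k<3: cams.grab_frame("wrist")
print("t",o["clock"],p.round(4),"ang %.3f"%(1.28-np.mean(Y)),"M",np.mean(M,0).round(3),"sd",np.std(M,0)[2].round(3),"F",np.mean(F,0).round(1),"w",o["grip_width"].round(3))
E
python3 m.py
```

```text
clock: 21.6
tool_pos: [0.5102, -0.1965, 0.0931]
orientation: [-0.457, -3.108, 0.0]
ft_force: [0.5, -0.1, 1.1]
grip_width: 0.351
gripper_force: 0.0
clock: 22.1
tool_pos: [0.5104, -0.1962, 0.0935]
orientation: [0.456, 3.108, 0.0]
ft_force: [-0.4, 2.5, 5.0]
grip_width: 0.134
gripper_force: 58.6Traceback (most recent call last):
  File "m.py", line 7, in <module>
    print("t",o["clock"],p.round(4),"ang %.3f"%(1.28-np.mean(Y)),"M",np.mean(M,0).round(3),"sd",np.std(M,0)[2].round(3),"F",np.mean(F,0).round(1),"w",o["grip_width"].round(3))
                                                                                                                                                      ^^^^^^^^^^^^^^^^^^^^^
AttributeError: 'float' object has no attribute 'round'
```

```bash
sed -i 's/o\["grip_width"\].round(3)/round(float(o["grip_width"]),3)/; s/range(4)/range(3)/; s/k<3/k<2/' m.py; python3 m.py
python3 -m jog '[[0,0,0,0,0,0.05],[0,0,0,0,0,0.05],[0,0,0,0,0,0.05],[0,0,0,0,0,0.05],[0,0,0,0,0,0]]'>/dev/null; python3 m.py
python3 -m jog '[[0,0,0,0,0,0.05],[0,0,0,0,0,0.05],[0,0,0,0,0,0.05],[0,0,0,0,0,0]]' >/dev/null; python3 m.py
python3 -m jog '[[0,0,0,0,0,0.03],[0,0,0,0,0,0.03],[0,0,0,0,0,0]]' >/dev/null; python3 m.py
python3 -m jog '[[0,0,0,0,0,0.03],[0,0,0,0,0,0.03],[0,0,0,0,0,0]]' >/dev/null; python3 m.py
```

```text
t 22.35 [ 0.5104 -0.1962  0.0934] ang 0.001 M [0.584 0.16  0.006] sd 0.02 F [-1.2  2.8  5.2] w 0.133
t 22.95 [ 0.5104 -0.1962  0.0934] ang 0.201 M [0.579 0.229 0.101] sd 0.006 F [-0.7  2.8  5.2] w 0.134
t 23.45 [ 0.5104 -0.1962  0.0934] ang 0.351 M [0.547 0.187 0.126] sd 0.023 F [-0.9  2.6  5.2] w 0.134
t 23.85 [ 0.5104 -0.1962  0.0934] ang 0.411 M [0.591 0.212 0.192] sd 0.027 F [-0.6  2.8  5.5] w 0.133
t 24.25 [ 0.5104 -0.1962  0.0934] ang 0.471 M [0.574 0.172 0.133] sd 0.017 F [-1.1  2.6  5.4] w 0.133
```

```bash
for i in 1; do
python3 -m jog '[[0,0,0,0,0,0.02],[0,0,0,0,0,0.02],[0,0,0,0,0,0]]' >/dev/null; python3 m.py
python3 -m jog '[[0,0,0,0,0,0.02],[0,0,0,0,0,0.02],[0,0,0,0,0,0]]' >/dev/null; python3 m.py
python3 -m jog '[[0,0,0,0,0,0.02],[0,0,0,0,0,0.02],[0,0,0,0,0,0]]' >/dev/null; python3 m.py
python3 -m jog '[[0,0,0,0,0,0.02],[0,0,0,0,0,0.02],[0,0,0,0,0,0]]' >/dev/null; python3 m.py
done
```

```text
t 24.65 [ 0.5104 -0.1962  0.0935] ang 0.511 M [0.57  0.187 0.153] sd 0.023 F [-1.1  3.   5.5] w 0.134
t 25.05 [ 0.5104 -0.1962  0.0934] ang 0.551 M [0.588 0.194 0.156] sd 0.016 F [-0.8  2.6  5.3] w 0.137
t 25.45 [ 0.5104 -0.1962  0.0934] ang 0.591 M [0.595 0.175 0.139] sd 0.003 F [-1.1  3.3  5.4] w 0.135
t 25.85 [ 0.5104 -0.1962  0.0935] ang 0.631 M [0.585 0.205 0.159] sd 0.021 F [-0.6  2.6  5.2] w 0.13
```

```bash
python3 -m jog '[[0,0,0,0,0,0.02],[0,0,0,0,0,0.02],[0,0,0,0,0,0]]' >/dev/null; python3 m.py
python3 -m jog '[[0,0,0,0,0,0.02],[0,0,0,0,0,0.02],[0,0,0,0,0,0]]' >/dev/null; python3 m.py
python3 -m jog '[[0,0,0,0,0,0.02],[0,0,0,0,0,0.02],[0,0,0,0,0,0]]' >/dev/null; python3 m.py
```

```text
t 26.25 [ 0.5105 -0.1962  0.0934] ang 0.671 M [0.59  0.179 0.156] sd 0.016 F [-0.9  2.6  5.2] w 0.137
t 26.65 [ 0.5104 -0.1962  0.0934] ang 0.710 M [0.571 0.173 0.151] sd 0.019 F [-0.5  3.   5.1] w 0.132
t 27.05 [ 0.5104 -0.1962  0.0934] ang 0.751 M [0.602 0.168 0.143] sd 0.024 F [-1.2  2.9  5.1] w 0.137
```

```bash
python3 -m jog '[[0,0,0,0,0,0.02],[0,0,0,0,0,0.02],[0,0,0,0,0,0]]' >/dev/null; python3 m.py
python3 -m jog '[[0,0,0,0,0,0.02],[0,0,0,0,0,0.02],[0,0,0,0,0,0]]' >/dev/null; python3 m.py
```

```text
t 27.45 [ 0.5104 -0.1962  0.0934] ang 0.790 M [0.592 0.167 0.154] sd 0.004 F [-1.   2.3  4.8] w 0.135
t 27.85 [ 0.5104 -0.1962  0.0935] ang 0.830 M [0.595 0.164 0.165] sd 0.006 F [-0.5  2.1  5.4] w 0.129
```

```bash
python3 -m jog '[[0,0,0,0,0,0.02],[0,0,0,0,0,0.02],[0,0,0,0,0,0]]' >/dev/null; python3 m.py
python3 -m jog '[[0,0,0,0,0,0.02],[0,0,0,0,0,0.02],[0,0,0,0,0,0]]' >/dev/null; python3 m.py
```

```text
t 28.25 [ 0.5104 -0.1962  0.0934] ang 0.870 M [0.594 0.183 0.18 ] sd 0.009 F [-0.5  2.3  4.6] w 0.128
t 28.65 [ 0.5104 -0.1962  0.0934] ang 0.910 M [0.579 0.172 0.196] sd 0.02 F [-1.   2.7  5.2] w 0.135
```

```bash
python3 -m jog '[[0,0,0,0,0,0.02],[0,0,0,0,0,0.02],[0,0,0,0,0,0]]' >/dev/null; python3 m.py
python3 -c "
from h import *
from workcell import cams
f=cams.grab_frame('wrist');np.savez('pics/w8.npz',**f)
c=np.load('pics/w7.npz')
print(proj(f,(.51,-.155,.08)))
f=cams.grab_frame('top');np.savez('pics/t2.npz',**f)
i=f['img'];print(i.shape)
"
```

```text
t 29.05 [ 0.5104 -0.1962  0.0934] ang 0.950 M [0.546 0.169 0.261] sd 0.05 F [-0.9  2.3  5.2] w 0.13
[282.6926834  176.19339453]
(384, 512, 3)
```

The moment is rising (0.26 against a base of 0.15), so the lobe has started to bear. Going on in smaller steps.

```bash
python3 -m jog '[[0,0,0,0,0,0.02],[0,0,0,0,0,0],[0,0,0,0,0,0]]' >/dev/null; python3 m.py
python3 -m jog '[[0,0,0,0,0,0.02],[0,0,0,0,0,0],[0,0,0,0,0,0]]' >/dev/null; python3 m.py
```

```text
t 29.55 [ 0.5104 -0.1962  0.0934] ang 0.970 M [0.558 0.17  0.289] sd 0.024 F [-1.   2.7  4.8] w 0.136
t 29.95 [ 0.5104 -0.1962  0.0934] ang 0.990 M [0.56  0.151 0.28 ] sd 0.041 F [-1.1  2.4  5.1] w 0.133
```

```bash
python3 -m jog '[[0,0,0,0,0,0.02],[0,0,0,0,0,0],[0,0,0,0,0,0]]' >/dev/null; python3 m.py
```

```text
t 30.35 [ 0.5104 -0.1962  0.0935] ang 1.010 M [0.549 0.167 0.297] sd 0.018 F [-0.9  2.5  5.1] w 0.135
```

```bash
python3 -m jog '[[0,0,0,0,0,0.02],[0,0,0,0,0,0],[0,0,0,0,0,0]]' >/dev/null; python3 m.py
python3 -m jog '[[0,0,0,0,0,0.02],[0,0,0,0,0,0],[0,0,0,0,0,0]]' >/dev/null; python3 m.py
```

```text
t 30.75 [ 0.5104 -0.1962  0.0934] ang 1.030 M [0.548 0.156 0.32 ] sd 0.011 F [-0.5  2.3  4.8] w 0.131
t 31.15 [ 0.5104 -0.1962  0.0934] ang 1.050 M [0.532 0.21  0.327] sd 0.012 F [-1.   2.   5.5] w 0.134
```

```bash
python3 -m jog '[[0,0,0,0,0,0.02],[0,0,0,0,0,0],[0,0,0,0,0,0]]' >/dev/null; python3 m.py
```

```text
t 31.55 [ 0.5104 -0.1962  0.0934] ang 1.070 M [0.553 0.167 0.349] sd 0.02 F [-0.9  2.6  5.3] w 0.132
```

```bash
python3 -m jog '[[0,0,0,0,0,0.02],[0,0,0,0,0,0],[0,0,0,0,0,0]]' >/dev/null; python3 m.py
python3 -m jog '[[0,0,0,0,0,0.015],[0,0,0,0,0,0],[0,0,0,0,0,0]]' >/dev/null; python3 m.py
```

```text
t 31.95 [ 0.5104 -0.1962  0.0934] ang 1.090 M [0.537 0.167 0.388] sd 0.017 F [-0.4  3.   5.2] w 0.132
t 32.35 [ 0.5104 -0.1963  0.0935] ang 1.105 M [0.519 0.157 0.388] sd 0.024 F [-1.4  2.5  5.4] w 0.135
```

About 0.24 above free turning, at 0.16 rad past bearing, so the load is about 14 N. Releasing and rising.

```bash
python3 -m jog '[[0,0,0,0,0,0],[0,0,0,0,0,0],[0,0,0,0,0,0],[0,0,-1,0,0,0],[0,0,-3,0,0,0],[0,0,-4,0,0,0],[0,0,-4,0,0,0],[0,0,-2,0,0,0],[0,0,0,0,0,0],[0,0,0,0,0,0]]' 4
python3 - <<'E'
from h import *
from workcell import cams
f=cams.grab_frame("wrist")
crop(f,100,30,300,230,2.6,"pics/w9.png")
E
```

```text
clock: 33.35
tool_pos: [0.5102, -0.1965, 0.2338]
orientation: [2.02, 2.405, 0.001]
ft_force: [-0.8, 0.1, -1.3]
grip_width: 0.465
gripper_force: 0.0
```

View pics/w9.png

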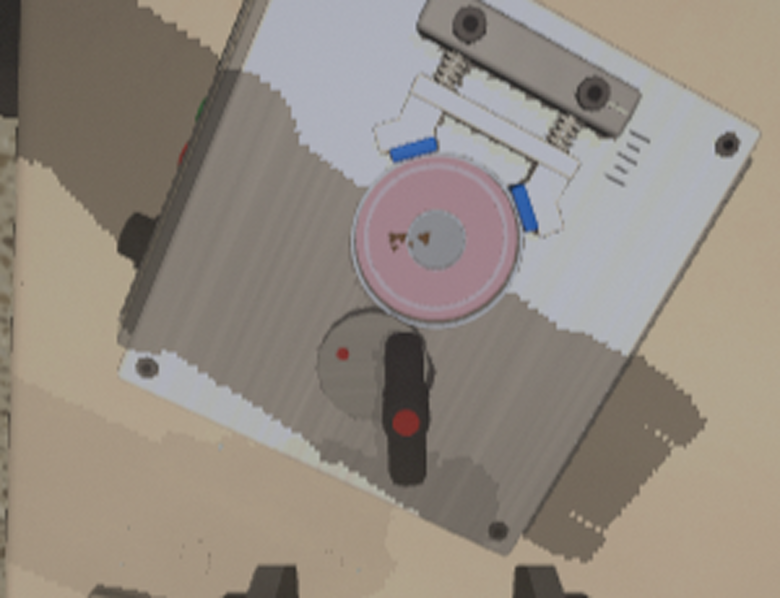

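The dish, centred at (436,240), sits in both blue jaw pads with the cam lobe bearing on it, and the wing is aligned with the released hand. Handing in.

```bash
python3 -c "
from workcell import ctrl
print(ctrl.job_done())"
```

```text
the job is handed in; nothing more can be done
None
```

The pink dish sits level in the V jaw, clamped by the cam at an estimated 14 N (inferred from the knob moment), and I handed the job in after about 33 s with the gripper clear of everything; no judging result was shown.

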